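True up a drawer box corner with a square

TASK

The right side of this half-assembled, adjustable drawer box leans inward on its corner pin: true it up with the square. Take the square by its red grip, bring it down inside the box, bring it against the back and slide it gently into the far right corner until the side has swung out to a right angle and both edges of the square bear flush on back and side at once, and hold it so for a second or more under steady pressure, about 8 N on each panel and never over 16. Then take the square out without disturbing the corner, lay it flat in the middle of the cork mat again and let go, leaving mug, salt shaker and matchbox where they stand and pushing the box with nothing but the square.

Things in the scene. Friction and masses are not known exactly. Their poses are not given: they have to be found in the camera images.
- square: fitter's square, an aluminium right-angled triangle frame lying flat, about 0.25 kg, legs 120 mm long, 20 mm high. Origin: its theoretical right-angle corner (the real tip is cut back 12 mm along each leg), at the underside; z up. Its straight outer edges are x = 0 (y = 12 to 120 mm; goes to the box's back) and y = 0 (x = -12 to -120 mm; goes to the side); metal lies at x < 0, y > 0
- square_grip (a point): point in the square's upright red grip, 68 mm above the square's underside, at x = -42, y = 42 mm of square, axes as there. The grip is 40 mm long (x), 18 mm thick (y) and reaches from 18 to 87 mm above the underside
- box: half-assembled wooden drawer box, fixed, open at the front (-x) and on top. Origin: centre of its underside; x points to the back, y to the fixed left side (inner face y = 100 mm). Base board 240 x 224 x 9 mm; panels 12 mm thick, tops 51 mm above the worktop. The back (212 mm long, parallel to y) and the right side (182 mm long) are adjustable, see inner_corner
- inner_corner (a point): far right inner corner at its outermost setting, on the base board, 9 mm above the worktop; axes as box. The true corner is set, unmeasured and different each time, 0 to 12 mm nearer the front (-x) and 0 to 8 mm nearer the left (+y): the back's inner face is x = -12 to 0 mm here, the squared side's y = 0 to 8 mm. Find both by touch (or by eye)
- side_panel (a joint): lean (rad) of the box's right side about its upright pin, 6 mm from both inner faces of the true corner: 0 = square to the back, positive = free front end leans inward, negative = pushed out too far. Starts at 0.07 to 0.14; friction 0.2 N m, stays where left. With the square also against the back it stops firmly at 0; pushed farther from the pin it swings past. 16 N at most
- mat: square cork mat, 180 x 180 x 4 mm, fixed; origin at the centre of its underside. The square starts on it with its grip within 10 mm of the centre
- green_mug: green mug, 90 mm wide, 92 mm high, bystander; origin at its foot
- salt_shaker: salt shaker, 44 mm wide, 90 mm high, bystander; origin at its foot
- matches: matchbox lying flat, 37 x 55 x 16 mm, bystander; origin at its underside
- back_panel (a joint): slip (m) of the box's back (its board: back_panel_c0) on its set screws: 0 as set, and it holds there in this job; it does not tell where the back is set. The back's face is parallel to the box's y axis, lacquered and slippery; push it with 16 N at most

How it is judged:
On the way:
1. for 0.7 s the square bears on back and side with 5 to 12 N each, level within 0.05 rad, in line with the box within 0.03 rad, down inside the box; side square within 0.03 rad (contact force between square and back_panel_c0 between 5 and 12 N and contact force between square and side_panel between 5 and 12 N and angle between the x axis of square and the x axis of box, either way round below 0.03 rad and angle between square's own z axis and vertical below 0.05 rad and z of square in the frame of inner_corner below 0.02 m and value of joint side_panel between -0.03 and 0.03 rad), for 0.7 s.
At the end, for the whole second after the job is handed in: The side stands square to the back within 0.03 rad; the square lies flat (within 0.05 rad) and still on the cork mat, its grip within 40 mm of the mat's centre, let go (value of joint side_panel between -0.03 and 0.03 rad and horizontal distance between square_grip and mat below 0.04 m and height (world z) of square below 0.008 m and angle between square's own z axis and vertical below 0.05 rad and linear speed of square below 0.02 m/s and contact force between square and mat above 0.5 N); the robot touches nothing.
It fails at once if the square pushes the back with more than 16 N (contact force between square and back_panel_c0 above 16 N).
It fails at once if the square pushes the side with more than 16 N (contact force between square and side_panel above 16 N).
It fails at once if the robot itself (not the square) pushes the box or its panels with more than 3 N (contact force between any of the fingers, the arm and box above 3 N).
It fails at once if mug, salt shaker or matchbox moved by more than 20 mm (distance of any of green_mug, salt_shaker, matches from where it was at the start of the episode above 0.02 m).
It also fails if it takes over 72 s, if anything falls off the work surface, if the arm or the gripper's body presses on something with over 40 N, if the wrist force passes 120 N, or if a joint passes its speed limit or range.

ROBOT

A 6-joint arm with a two-finger parallel gripper is mounted at the origin on the work surface; the furniture and walls round the work are solid. World frame = base frame: x ahead of the robot, y to its left, z up, the work surface at z = 0. Lengths are in m, angles in rad, forces in N, time in s.
With the tool pointing down it reaches from about 0.3 to 1 m from the base axis. Payload 5.1 kg.
Tool frame: the origin (TCP) lies midway between the tips of the shut fingers; the grasp point (between the pads) lies 19 mm behind it (r.hold_point_z is the distance from the TCP to the grasp point, in m); z points along the fingers, y is the line along which they close (so a half turn about z gives the same grasp; the last joint's range is limited). The gripper opens to 95 mm and grips with 3 to 60 N. Pads are 20 mm wide; open, the fingers measure 119 mm over their backs; the gripper's body (75 mm by 180 mm) begins 59 mm behind the grasp point.
Start: joints at [1.229, 0.124, 1.65, -0, 1.367, -0.083], TCP at [0.166, 0.628, 0.215] pointing down, gripper open.
Joint ranges: [-2.61, 2.61], [-1.02, 2.33], [0.03, 2.71], [-1.35, 4.49], [0.32, 2.68], [-2.91, 2.91]. Speed limits (rad/s): [2.57, 2.57, 3.14, 3.14, 3.14, 3.14].

INTERFACE

Orientations are given as a unit quaternion [x, y, z, w].
In Python, from cell import r, cams, job gives the robot as it stands. The module is installed in compiled form; this text tells all that it offers.
- The arm moves only by the tool apply_moves, never from a script. Its argument "commands" is a list that holds one entry, the list of rows, each a list of 6 numbers: the shift along the tool's x, y, z in mm, then the turn, a rotation vector about the tool's x, y, z in degrees. A call has 1 to 20 rows; each row shifts and turns the commanded pose from where the row before left it, along the tool's axes as they then stand; what a row does not reach is not made up. A row lasts 1/8 s, in which the tool goes at most 62.5 mm and 10.7 degrees, less where a joint would pass 70% of its speed; a pose out of reach is approached as far as the arm can. A call is refused whole if a number of a shift passes 62.5 or a number of a turn 10.7, either way. A call with a gripper value outside its range is refused whole. "claw" is the opening, from 0 (shut) to 1 (fully open), set as the call begins (left out, the last holds). The fingers move at their own pace and stop on an object; the grip force is fixed at half the most. Time passes only in rows, so rows that do not move let the fingers close. It gives the time, the measured TCP pose, the force, the opening and the grip force at its end, in the units of the state.
- r.observe(): the state, without advancing time (a new reading comes with each control period).
- cams.capture(name): name is "scene" or "side" or "wrist"; returns a dict with "img" (400x640x3 uint8, red, green, blue), "camera_matrix" (3x3 intrinsics, pixels), "D" ([k1, k2, p1, p2, k3] as OpenCV has them; the pictures are not rectified), "eye" and "orientation" of the camera in the world; the wrist camera has in their place "T_tool_cam" (4x4, takes a point from camera to tool coordinates, whose origin is the TCP and whose axes are the flange's). Camera axes: x right, y down, z forward; pixel columns grow to the right and rows downward; lengths in m; the calibration is good to about 2 mm. A picture is of the moment at which its call begins: read the wrist's pose just before it. There is no depth.
- job.sign_off(): hands the job in; it is judged then, once.
The state is a dict: "time": time; "joints": joint angles; "qd": joint speeds; "tau": joint torques, N m; "tool_pos": TCP position; "eef_rot": TCP orientation; "wrist_force": force on the tool from outside, world axes, zero at the start; "wrist_torque": the same for the moment, N m; "grip_width": finger opening in m; "gripper_force": force on a finger pad.
Only numpy, scipy, OpenCV 4.12 (cv2) and the standard library are available. Lean on these libraries where they do the work, as an engineer would, in place of code of your own. Each camera call takes 0.05 s, during which the arm holds its last target. There are 200 camera calls.

## Working session

There is one attempt and no reset: what is moved stays moved. The work goes in short steps, Python scripts to look and compute and a tool call to move; the robot and the scene stay as the last step left them, time stands still between calls to the robot, and variables do not carry over. Pictures are saved under pics/ and viewed, at most 10 in all, crops included, and the job is handed in when it is done.

Besides the shell and the picture viewer there is one more tool, called after "Emit:" as name(argument=value, ...) on one line, values as JSON. apply_moves: Moves the arm, as the interface text tells. Its arguments: {"type":"object","properties":{"commands":{"type":"array","items":{"type":"array","items":{"type":"array","items":{"type":"number"}}}},"claw":{"type":"number"}},"required":["commands"]}

```bash
mkdir -p pics; cat > h.py <<'E'
import numpy as np,cv2
from cell import r,cams,job
from scipy.spatial.transform import Rotation as R
def cap(n):
    s=r.observe(); c=cams.capture(n)
    if n=='wrist':
        T=np.eye(4);T[:3,:3]=R.from_quat(s['eef_rot']).as_matrix();T[:3,3]=s['tool_pos']
        W=T@np.array(c['T_tool_cam']); c['Rm']=W[:3,:3];c['t']=W[:3,3]
    else:
        o=np.array(c['orientation'],float); c['Rm']=R.from_quat(o).as_matrix() if o.size==4 else o.reshape(3,3); c['t']=np.array(c['eye'],float)
    return c
def ray(c,px,z):
    p=cv2.undistortPoints(np.array(px,float).reshape(-1,1,2),np.array(c['camera_matrix']),np.array(c['D'])).reshape(-1,2)
    d=np.c_[p,np.ones(len(p))]@c['Rm'].T
    return c['t']+d*((z-c['t'][2])/d[:,2])[:,None]
def save(c,f): cv2.imwrite('pics/'+f,c['img'][:,:,::-1])
E
python3 - <<'E'
from h import *
a=cap('scene');b=cap('side');save(a,'a.png');save(b,'b.png')
for c in(a,b):print(c['t'],c['Rm'][:,2])
s=r.observe();print(s)
E
```

```text
[-0.04132083 -0.32937381  0.69246798] [ 0.64191279  0.30800789 -0.70219592]
[0.32022755 0.67178726 0.68473075] [ 0.23278684 -0.76115371 -0.60535553]
{'time': 0.1, 'joints': array([ 1.22940598e+00,  1.24450394e-01,  1.65150138e+00, -1.38600223e-05,
        1.36752655e+00, -8.25846188e-02]), 'qd': array([-6.84152339e-04, -5.64849808e-04, -3.42182536e-03,  4.26009002e-05,
       -7.74784778e-04,  6.44101103e-04]), 'tau': array([-2.73306523e-04, -4.18882120e+01, -3.61095428e+01,  7.77193252e-02,
        4.62156662e-02, -5.86846863e-05]), 'tool_pos': array([0.16618142, 0.62780376, 0.2135245 ]), 'eef_rot': array([ 1.29040570e-01,  9.91638867e-01, -9.23157352e-04, -1.91741543e-04]), 'wrist_force': array([0.26806538, 0.30098288, 0.44627484]), 'wrist_torque': array([-0.0538257 , -0.03758898, -0.06388955]), 'gripper_force': 0.0, 'grip_width': 0.09497317683013434}
```

View pics/a.png

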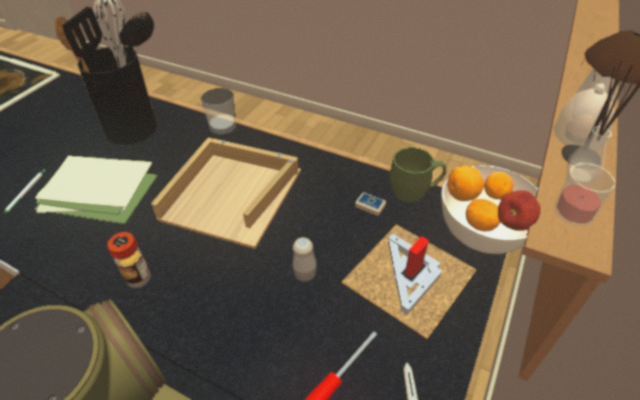

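View pics/b.png

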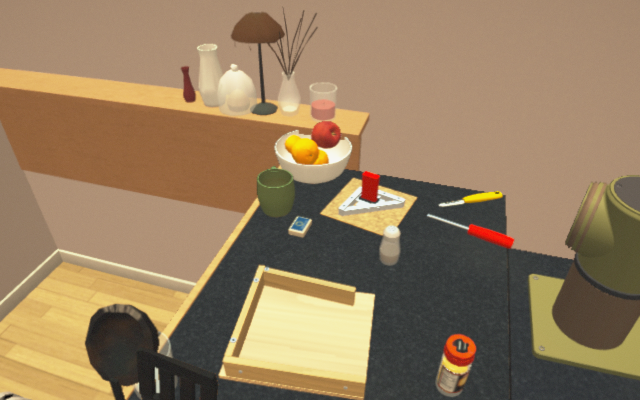

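Scene view: box around (228,190), with its right side leaning from (298,160) to (248,220). The mat's corners are (402,226), (476,270), (428,333) and (344,281), and the square's are (393,236), (440,268) and (405,310). The grip is at (416,258), salt at (304,258), mug at (412,175), matches at (370,203). The side view shows the same layout.

```bash
python3 - <<'E'
from h import *
np.set_printoptions(precision=4,suppress=True)
a=cap('scene');b=cap('side')
print('mat a',ray(a,[(402,226),(476,270),(428,333),(344,281)],.004)[:,:2])
print('mat b',ray(b,[(418,185),(405,231),(322,223),(343,179)],.004)[:,:2])
print('sq a',ray(a,[(391,234),(441,268),(405,311)],.024)[:,:2])
print('box a base',ray(a,[(156,205),(258,244)],.009)[:,:2],'top',ray(a,[(209,139),(298,158)],.051)[:,:2])
print('salt,mug,match feet',ray(a,[(304,275),(410,195),(371,208)],0.)[:,:2])
for c,n in((a,'a'),(b,'b')):
    h=cv2.cvtColor(c['img'],cv2.COLOR_RGB2HSV)
    m=((h[...,0]<8)|(h[...,0]>173))&(h[...,1]>170)&(h[...,2]>90)
    k,l,st,ce=cv2.connectedComponentsWithStats(m.astype(np.uint8))
    for i in range(1,k):
        if st[i,4]>80: print(n,st[i],ce[i],ray(c,[ce[i]],.056)[0])
E
```

```text
mat a [[ 0.5774 -0.1914]
 [ 0.5349 -0.3544]
 [ 0.3704 -0.3129]
 [ 0.4035 -0.1427]]
mat b [[ 0.3649 -0.3649]
 [ 0.3694 -0.1678]
 [ 0.5592 -0.1404]
 [ 0.5592 -0.3348]]
sq a [[ 0.5303 -0.1834]
 [ 0.4943 -0.2945]
 [ 0.3808 -0.2657]]
box a base [[0.3966 0.2923]
 [0.4041 0.0414]] top [[0.5906 0.2901]
 [0.6224 0.0722]]
salt,mug,match feet [[ 0.3853 -0.0698]
 [ 0.6746 -0.1754]
 [ 0.6    -0.1142]]
a [501 192  39  34 615] [520.8358 208.8065] [ 0.6785 -0.3983  0.056 ]
a [108 232  29  26 407] [122.43   245.8821] [0.258  0.2341 0.056 ]
a [405 237  24  39 478] [416.2741 255.5188] [ 0.4758 -0.2486  0.056 ]
a [305 372  37  28 523] [325.021  387.8662] [ 0.1928 -0.2101  0.056 ]
b [312 122  28  25 547] [325.5612 133.7733] [ 0.6473 -0.4701  0.056 ]
b [361 171  19  31 434] [369.6843 185.6521] [ 0.4724 -0.2487  0.056 ]
b [468 224  46  25 527] [490.5332 235.6774] [ 0.1906 -0.1407  0.056 ]
b [444 342  32  24 268] [457.6455 357.4701] [0.2372 0.1856 0.056 ]
```

Emit:
apply_moves(commands=[[[-33, -31, -7, 0, 0, 0], [-33, -31, -7, 0, 0, 0], [-33, -31, -7, 0, 0, 0], [-33, -31, -7, 0, 0, 0], [-33, -31, -7, 0, 0, 0], [-33, -31, -7, 0, 0, 0], [-33, -31, -7, 0, 0, 0], [-33, -31, -7, 0, 0, 0], [-33, -31, -7, 0, 0, 0], [-33, -31, -7, 0, 0, 0], [-33, -31, -7, 0, 0, 0], [-33, -31, -7, 0, 0, 0], [0, 0, 0, 0, 0, 0], [0, 0, 0, 0, 0, 0]]], claw=1)

```text
time: 1.95
tool_pos: [0.4537, 0.1676, 0.2983]
eef_rot: [0.129, 0.992, 0.0, -0.0]
wrist_force: [0.4, -0.2, 0.5]
grip_width: 0.095
gripper_force: 0.0
```

```bash
python3 - <<'E'
from h import *
s=r.observe();print(s['tool_pos'],s['eef_rot'],s['time'],s['wrist_force'])
c=cap('wrist');save(c,'w1.png');print(c['t'],c['Rm'])
import pickle;pickle.dump(c,open('w1.pkl','wb'))
E
```

```text
[0.4536578  0.16761966 0.29832794] [ 1.29161139e-01  9.91623546e-01  1.09102060e-04 -3.61412595e-04] 1.95 [ 0.41194967 -0.24994136  0.46851118]
[0.37761322 0.18848257 0.4690998 ] [[ 2.56975158e-01  9.28239551e-01  2.68951862e-01]
 [ 9.66417985e-01 -2.46760899e-01 -7.17310068e-02]
 [-2.16754179e-04  2.78353003e-01 -9.60478817e-01]]
```

View pics/w1.png

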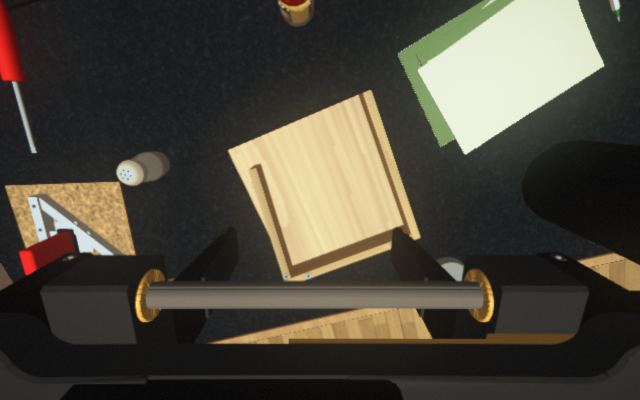

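The box is fully in view, with base corner at (229,151), side panel from (255,167) to (290,275) and back from (290,268) to (415,235). The square and mat are at left. I'll zoom in for the edges.

```bash
python3 - <<'E'
import cv2
i=cv2.imread('pics/w1.png')[82:288,222:428]
cv2.imwrite('pics/w1z.png',cv2.resize(i,(600,600),interpolation=cv2.INTER_CUBIC))
E
```

```text
(no output)
```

View pics/w1z.png

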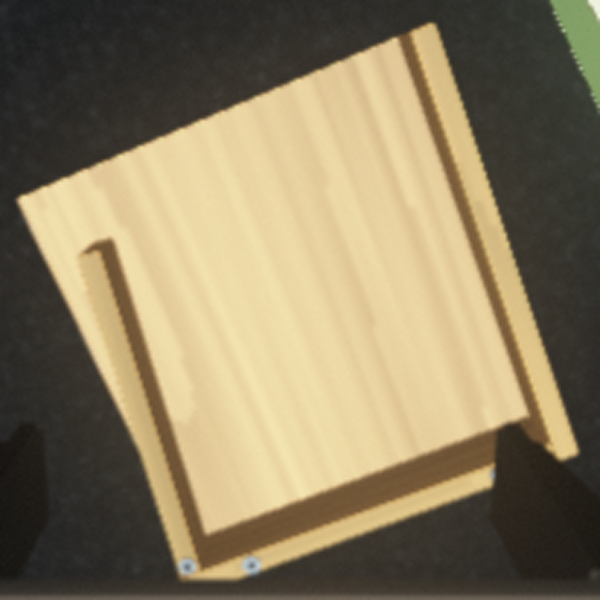

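The zoom shows the true corner on the base at (207,533), the back's base line to (528,418), the front base edge from (18,200) to (403,38), and the left inner base line from (403,38) to (528,418).

```bash
python3 - <<'E'
from h import *
import pickle
np.set_printoptions(precision=4,suppress=True)
c=pickle.load(open('w1.pkl','rb'))
z=lambda p:np.array(p,float)/2.9126+[222,82]
P=ray(c,z([(18,200),(403,38),(528,418),(207,533),(115,242)]),.009)[:,:2]
Q=ray(c,z([(203,570),(435,24),(578,455),(103,245)]),.051)[:,:2]
print(P,Q)
ang=lambda a,b:np.arctan2(*(b-a)[::-1])
print('yaw front',ang(P[0],P[1])-np.pi/2,'left',ang(P[1],P[2]),'back',ang(P[3],P[2])-np.pi/2,'left outer top',ang(Q[1],Q[2]),'side',ang(P[4],P[3]),ang(Q[3],Q[0]))
print('lens front',np.linalg.norm(P[1]-P[0]),'expect .212; leftin',np.linalg.norm(P[2]-P[1]))
yaw=np.mean([ang(P[0],P[1])-np.pi/2,ang(P[1],P[2]),ang(Q[1],Q[2])]);print(yaw)
M=np.array([[np.cos(yaw),-np.sin(yaw)],[np.sin(yaw),np.cos(yaw)]])
# origin from front right base corner (-.12,-.112) and left inner front (-.12,.1), left outer top (-.12,.112)
for p,b in((P[0],(-.12,-.112)),(P[1],(-.12,.1)),(Q[1],(-.12,.112))): print('O',p-M@b)
O=np.mean([p-M@b for p,b in((P[0],(-.12,-.112)),(P[1],(-.12,.1)),(Q[1],(-.12,.112)))],0)
print('corner in box',(P[3]-O)@M,(Q[0]-O)@M,'back left end',(P[2]-O)@M,'side front',(P[4]-O)@M)
# mat from wrist: red grip
m=ray(c,[(38,196),(118,182)],.024);print('sq tip', m)
E
```

```text
[[0.3986 0.0467]
 [0.3719 0.2594]
 [0.5883 0.2839]
 [0.6112 0.0889]
 [0.4329 0.0891]] [[0.6107 0.0898]
 [0.3703 0.2682]
 [0.5959 0.2966]
 [0.4277 0.0921]]
yaw front 0.12474964670251731 left 0.11278988253211052 back 0.11703231757359722 left outer top 0.12532242568659002 side -0.001218346547646562 -0.01288246482206654
lens front 0.2143582077677438 expect .212; leftin 0.2177217622305819
0.12095398497373928
O [0.5042 0.1724]
O [0.5031 0.1746]
O [0.503  0.1715]
corner in box [ 0.0968 -0.0963] [ 0.0965 -0.0954] back left end [0.0976 0.1   ] side front [-0.0802 -0.0746]
sq tip [[ 0.3892 -0.2527  0.024 ]
 [ 0.4    -0.1259  0.024 ]]
```

Emit:
apply_moves(commands=[[[-12.6, -39.8, 11, 0, 0, 0], [-12.6, -39.8, 11, 0, 0, 0], [-12.6, -39.8, 11, 0, 0, 0], [-12.6, -39.8, 11, 0, 0, 0], [-12.6, -39.8, 11, 0, 0, 0], [-12.6, -39.8, 11, 0, 0, 0], [-12.6, -39.8, 11, 0, 0, 0], [-12.6, -39.8, 11, 0, 0, 0], [-12.6, -39.8, 11, 0, 0, 0], [-12.6, -39.8, 11, 0, 0, 0], [0, 0, 0, 0, 0, 0], [0, 0, 0, 0, 0, 0]]], claw=1)

```text
time: 3.5
tool_pos: [0.4742, -0.2483, 0.1885]
eef_rot: [0.128, 0.992, 0.0, -0.0]
wrist_force: [0.5, 0.2, 0.5]
grip_width: 0.0953
gripper_force: 0.0
```

```bash
python3 - <<'E'
from h import *
import pickle
c=cap('wrist');save(c,'w2.png');pickle.dump(c,open('w2.pkl','wb'))
E
```

```text
(no output)
```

View pics/w2.png

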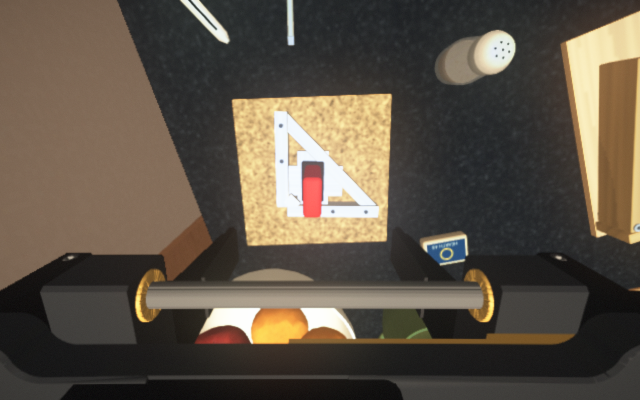

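The square lies at (275-380,110-217). The grip's top face is at (302-323, 180-217), and the mat's corners are (233,100), (391,95), (387,241) and (247,245).

```bash
python3 - <<'E'
from h import *
import pickle
np.set_printoptions(precision=4,suppress=True)
c=pickle.load(open('w2.pkl','rb'))
ang=lambda a,b:np.arctan2(*(b-a)[::-1])
g=c['img'];h=cv2.cvtColor(g,cv2.COLOR_RGB2HSV)
red=((h[...,0]<8)|(h[...,0]>173))&(h[...,1]>150);red[230:]=0
for lo,hi,n in((150,256,'top'),(30,150,'dark')):
    m=(red&(h[...,2]>=lo)&(h[...,2]<hi)).astype(np.uint8)
    k,l,st,ce=cv2.connectedComponentsWithStats(m);i=1+st[1:,4].argmax()
    bx=cv2.minAreaRect(np.argwhere(l==i)[:,::-1].astype(np.float32));print(n,st[i],bx)
    if n=='top':
        q=ray(c,cv2.boxPoints(bx),.091)[:,:2];print(q,q.mean(0),np.linalg.norm(q[1]-q[0]),np.linalg.norm(q[2]-q[1]))
E=ray(c,[(275,112),(277,208),(288,217),(380,217)],.024)[:,:2]
print(E,'x yaw',ang(E[0],E[1]),'y yaw',ang(E[2],E[3])-np.pi/2,np.linalg.norm(E[1]-E[0]),np.linalg.norm(E[3]-E[2]))
m=ray(c,[(233,100),(391,95),(387,241),(247,245)],.004)[:,:2];print(m,m.mean(0))
w=np.mean([ang(E[0],E[1]),ang(E[2],E[3])-np.pi/2]);M=np.array([[np.cos(w),-np.sin(w)],[np.sin(w),np.cos(w)]])
l1=E[:2]@M;l2=E[2:]@M
C=M@[l2[:,0].mean(),l1[:,1].mean()];print('corner',C,'grip',C+M@[-.042,.042],'yaw',w)
s=r.observe();print(s['tool_pos'],R.from_quat(s['eef_rot']).as_matrix()[:,:2].T)
E
```

```text
top [303 177  19  40 683] ((312.0, 196.5), (39.0, 18.0), 90.0)
[[ 0.4506 -0.2519]
 [ 0.4548 -0.236 ]
 [ 0.4914 -0.2454]
 [ 0.487  -0.262 ]] [ 0.4709 -0.2488] 0.01646975484971727 0.0377875619231587Traceback (most recent call last):
  File "<stdin>", line 10, in <module>
ValueError: attempt to get argmax of an empty sequence
```

```bash
python3 - <<'E'
from h import *
import pickle
np.set_printoptions(precision=4,suppress=True)
c=pickle.load(open('w2.pkl','rb'))
ang=lambda a,b:np.arctan2(*(b-a)[::-1])
E=ray(c,[(275,112),(277,208),(288,217),(380,217)],.024)[:,:2]
print('x yaw',ang(E[0],E[1]),'y yaw',ang(E[2],E[3])-np.pi/2,np.linalg.norm(E[1]-E[0]),np.linalg.norm(E[3]-E[2]))
m=ray(c,[(233,100),(391,95),(387,241),(247,245)],.004)[:,:2];print(m,m.mean(0))
w=np.mean([ang(E[0],E[1]),ang(E[2],E[3])-np.pi/2]);M=np.array([[np.cos(w),-np.sin(w)],[np.sin(w),np.cos(w)]])
l1=E[:2]@M;l2=E[2:]@M
C=M@[l2[:,0].mean(),l1[:,1].mean()];print('corner',C,'grip',C+M@[-.042,.042],'yaw',w)
s=r.observe();print(s['tool_pos'],R.from_quat(s['eef_rot']).as_matrix()[:,:2].T)
E
```

```text
x yaw -0.27347110650018985 y yaw -0.2583885316014749 0.1085395338513909 0.10932572935749302
[[ 0.3622 -0.3126]
 [ 0.4024 -0.1394]
 [ 0.5765 -0.1775]
 [ 0.5357 -0.3537]] [ 0.4692 -0.2458]
corner [ 0.5023 -0.2999] grip [ 0.4728 -0.2484] yaw -0.26592981905083235
[ 0.4743 -0.2481  0.1888] [[-0.9672  0.2542 -0.0001]
 [ 0.2542  0.9672  0.0004]]
```

Emit:
apply_moves(commands=[[[2, -1, 22, 0, 0, -0.5], [0, 0, 25, 0, 0, 0], [0, 0, 25, 0, 0, 0], [0, 0, 25, 0, 0, 0], [0, 0, 25, 0, 0, 0], [0, 0, 13, 0, 0, 0], [0, 0, 0, 0, 0, 0]]], claw=1)

```text
time: 4.42
tool_pos: [0.4715, -0.249, 0.0532]
eef_rot: [0.124, 0.992, 0.0, -0.001]
wrist_force: [0.3, -0.2, 0.7]
grip_width: 0.0954
gripper_force: 0.0
```

Emit:
apply_moves(commands=[[[0, 0, 0, 0, 0, 0], [0, 0, 0, 0, 0, 0], [0, 0, 0, 0, 0, 0], [0, 0, 0, 0, 0, 0], [0, 0, 0, 0, 0, 0]]], claw=0)

```text
time: 5.05
tool_pos: [0.4718, -0.2501, 0.0538]
eef_rot: [0.125, 0.992, -0.0, 0.0]
wrist_force: [-0.5, 0.0, 0.4]
grip_width: 0.0503
gripper_force: 0.0
```

Emit:
apply_moves(commands=[[[0, 0, 0, 0, 0, 0], [0, 0, 0, 0, 0, 0], [0, 0, 0, 0, 0, 0], [0, 0, 0, 0, 0, 0], [0, 0, 0, 0, 0, 0], [0, 0, 0, 0, 0, 0]]], claw=0)

```text
time: 5.8
tool_pos: [0.4717, -0.25, 0.0536]
eef_rot: [0.125, 0.992, 0.0, -0.0]
wrist_force: [0.8, -0.1, -0.8]
grip_width: 0.018
gripper_force: 30.0
```

Emit:
apply_moves(commands=[[[0, 0, -25, 0, 0, 0], [0, 0, -32, 0, 0, -7.1], [0, 0, -32, 0, 0, -7.1], [0, 0, -32, 0, 0, -7.1], [-11.7, 38.7, 0, 0, 0, 0], [-11.7, 38.7, 0, 0, 0, 0], [-11.7, 38.7, 0, 0, 0, 0], [-11.7, 38.7, 0, 0, 0, 0], [-11.7, 38.7, 0, 0, 0, 0], [-11.7, 38.7, 0, 0, 0, 0], [-11.7, 38.7, 0, 0, 0, 0], [-11.7, 38.7, 0, 0, 0, 0], [-11.7, 38.7, 0, 0, 0, 0], [-11.7, 38.7, 0, 0, 0, 0], [0, 0, 0, 0, 0, 0], [0, 0, 0, 0, 0, 0]]])

```text
time: 7.8
tool_pos: [0.5404, 0.148, 0.174]
eef_rot: [-0.061, 0.998, -0.0, -0.001]
wrist_force: [0.2, -0.2, -1.6]
grip_width: 0.0174
gripper_force: 30.0
```

```bash
python3 - <<'E'
from h import *
import pickle
s=r.observe();print(s)
c=cap('wrist');save(c,'w3.png');pickle.dump(c,open('w3.pkl','wb'))
E
```

```text
{'time': 7.8, 'joints': array([ 1.71674284e-01, -4.36756903e-02,  1.89247907e+00, -4.58533000e-04,
        1.29414320e+00, -1.52105727e+00]), 'qd': array([-0.01735451, -0.00941986,  0.00201604,  0.00261035,  0.00140936,
        0.00233702]), 'tau': array([ 6.66028932e-01, -3.41560185e+01, -3.65491891e+01,  7.99945701e-03,
        7.75863393e-02,  1.78046084e-03]), 'tool_pos': array([0.54044136, 0.1479711 , 0.17397183]), 'eef_rot': array([-6.09924906e-02,  9.98137971e-01, -2.93947873e-04, -6.48459241e-04]), 'wrist_force': array([ 0.19764083, -0.21663921, -1.61764124]), 'wrist_torque': array([ 0.01138006,  0.00048994, -0.00103249]), 'gripper_force': 29.97294992208481, 'grip_width': 0.017440861320915324}
```

View pics/w3.png

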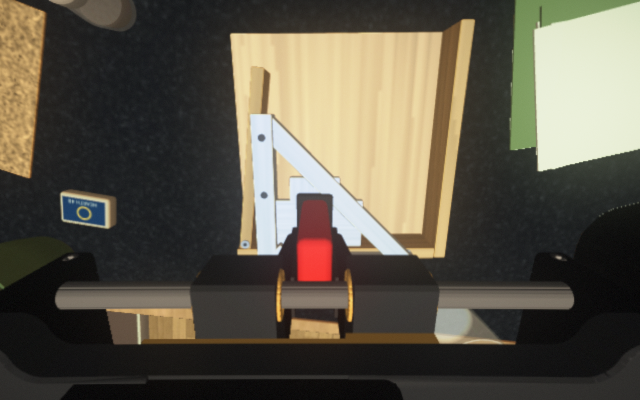

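The held square's outer side edge runs from (251,115) to (257,255), and the box's front base edge from (231,35) to (440,32). The grip is sound.

```bash
python3 - <<'E'
from h import *
import pickle
c=pickle.load(open('w3.pkl','rb'))
g=cv2.cvtColor(c['img'],cv2.COLOR_RGB2HSV).astype(int)
ang=lambda a,b:np.arctan2(*(b-a)[::-1])
gr=cv2.cvtColor(c['img'],cv2.COLOR_RGB2GRAY).astype(float)
# base front edge: brightest vertical gradient per column
px=[(x,20+np.argmax(np.diff(gr[20:50,x]))+1.) for x in range(245,430,8)]
p=ray(c,px,.009)[:,:2];f=np.polyfit(p[:,1],p[:,0],1);print('box yaw',-np.arctan(f[0]),np.std(np.polyval(f,p[:,1])-p[:,0]))
# square left edge: first low-sat bright pixel
def edge(y):
    row=(g[y,240:275,1]<60)&(g[y,240:275,2]>140); return 240+np.argmax(row)
px=[(edge(y),y) for y in range(120,245,5)];print(px)
p=ray(c,px,.144)[:,:2];
f=np.polyfit(p[:,0],p[:,1],1);res=np.polyval(f,p[:,0])-p[:,1];k=abs(res)<.002;f=np.polyfit(p[k,0],p[k,1],1)
print('square yaw',np.arctan(f[0]),np.std(res),k.sum())
# distance of TCP from that edge (expect .042)
t=r.observe()['tool_pos'];print('tcp to edge',(t[1]-np.polyval(f,t[0]))*np.cos(np.arctan(f[0])))
x=R.from_quat(r.observe()['eef_rot']).as_matrix()[:,1];print('tool yaw',np.arctan2(-x[0],x[1]))
P=ray(c,[(231,35),(419,235)],.009);print(P)
E
```

```text
box yaw 0.12806840985519144 0.00032103593443043646
[(np.int64(250), 120), (np.int64(250), 125), (np.int64(250), 130), (np.int64(251), 135), (np.int64(251), 140), (np.int64(251), 145), (np.int64(251), 150), (np.int64(252), 155), (np.int64(252), 160), (np.int64(252), 165), (np.int64(253), 170), (np.int64(253), 175), (np.int64(253), 180), (np.int64(253), 185), (np.int64(254), 190), (np.int64(254), 195), (np.int64(254), 200), (np.int64(254), 205), (np.int64(255), 210), (np.int64(255), 215), (np.int64(255), 220), (np.int64(256), 225), (np.int64(256), 230), (np.int64(256), 235), (np.int64(243), 240)]
square yaw 0.11804823165878565 0.0018011509203753981 24
tcp to edge 0.041094407453062955
tool yaw 0.12125432738880117
[[0.39867142 0.04687328 0.009     ]
 [0.58872914 0.28207628 0.009     ]]
```

Emit:
apply_moves(commands=[[[0, 0, 21, 0, 0, -0.3], [0, 0, 21, 0, 0, 0], [0, 0, 21, 0, 0, 0], [0, 0, 21, 0, 0, 0], [0, 0, 21, 0, 0, 0], [0, 0, 3, 0, 0, 0], [0, 0, 3, 0, 0, 0], [0, 0, 0, 0, 0, 0], [0, 0, 0, 0, 0, 0]]])

```text
time: 8.98
tool_pos: [0.5415, 0.1484, 0.0645]
eef_rot: [-0.063, 0.998, 0.0, 0.001]
wrist_force: [0.2, 0.8, -1.6]
grip_width: 0.0181
gripper_force: 30.0
```

Emit:
apply_moves(commands=[[[0, 0, 1, 0, 0, 0], [0, 0, 1, 0, 0, 0], [0, 0, 1, 0, 0, 0], [0, 0, 0, 0, 0, 0], [0, 0, 0, 0, 0, 0]]])

```text
time: 9.6
tool_pos: [0.5409, 0.1483, 0.0606]
eef_rot: [-0.063, 0.998, -0.0, -0.0]
wrist_force: [0.4, -0.2, -2.4]
grip_width: 0.018
gripper_force: 30.0
```

Emit:
apply_moves(commands=[[[0, 0, 1, 0, 0, 0], [0, 0, 0.7, 0, 0, 0], [0, 0, 0, 0, 0, 0], [0, 0, 0, 0, 0, 0]]])

```text
time: 10.1
tool_pos: [0.5409, 0.1483, 0.059]
eef_rot: [-0.063, 0.998, 0.0, 0.0]
wrist_force: [0.1, 1.2, -1.7]
grip_width: 0.0176
gripper_force: 30.0
```

Emit:
apply_moves(commands=[[[0, 0, 0.5, 0, 0, 0], [0, 0, 0, 0, 0, 0], [0, 0, 0, 0, 0, 0]]])

```text
time: 10.48
tool_pos: [0.541, 0.1483, 0.0586]
eef_rot: [-0.063, 0.998, 0.0, 0.0]
wrist_force: [0.6, -0.1, -0.5]
grip_width: 0.018
gripper_force: 30.0
```

Emit:
apply_moves(commands=[[[0, 0, 0.4, 0, 0, 0], [-3, 0, 0, 0, 0, 0], [-4, 0, 0, 0, 0, 0], [-4, 0, 0, 0, 0, 0], [-2, 0, 0, 0, 0, 0], [0, 0, 0, 0, 0, 0], [0, 0, 0, 0, 0, 0]]])

```text
time: 11.35
tool_pos: [0.5546, 0.15, 0.0586]
eef_rot: [-0.063, 0.998, 0.0, 0.001]
wrist_force: [-1.4, -0.6, 4.7]
grip_width: 0.0174
gripper_force: 30.0
```

Emit:
apply_moves(commands=[[[-1, 0, 0, 0, 0, 0], [-1, 0, 0, 0, 0, 0], [0, 0, 0, 0, 0, 0], [0, 0, 0, 0, 0, 0]]])

```text
time: 11.85
tool_pos: [0.5561, 0.1502, 0.0586]
eef_rot: [-0.063, 0.998, 0.0, 0.0]
wrist_force: [-3.2, -0.2, 6.8]
grip_width: 0.018
gripper_force: 30.0
```

Emit:
apply_moves(commands=[[[0, 0, -0.3, 0, 0, 0], [-0.7, 0, 0, 0, 0, 0], [-0.7, 0, 0, 0, 0, 0], [0, 0, 0, 0, 0, 0], [0, 0, 0, 0, 0, 0]]])

```text
time: 12.48
tool_pos: [0.5573, 0.1504, 0.0586]
eef_rot: [-0.063, 0.998, 0.0, 0.0]
wrist_force: [-2.8, -0.1, 4.7]
grip_width: 0.0177
gripper_force: 30.0
```

Emit:
apply_moves(commands=[[[-0.5, 0, 0, 0, 0, 0], [-0.5, 0, 0, 0, 0, 0], [0, 0, 0, 0, 0, 0], [0, 0, 0, 0, 0, 0]]])

```text
time: 12.98
tool_pos: [0.5582, 0.1505, 0.0586]
eef_rot: [-0.063, 0.998, -0.0, 0.0]
wrist_force: [-3.2, 0.4, 5.7]
grip_width: 0.0176
gripper_force: 30.0
```

Emit:
apply_moves(commands=[[[-0.5, 0, -0.2, 0, 0, 0], [-0.5, 0, 0, 0, 0, 0], [-0.5, 0, 0, 0, 0, 0], [0, 0, 0, 0, 0, 0], [0, 0, 0, 0, 0, 0]]])

```text
time: 13.6
tool_pos: [0.5593, 0.1506, 0.0586]
eef_rot: [-0.064, 0.998, -0.0, -0.0]
wrist_force: [-4.4, -1.2, 6.3]
grip_width: 0.0184
gripper_force: 30.0
```

Emit:
apply_moves(commands=[[[-0.5, 0, 0, 0, 0, 0], [-0.5, 0, 0, 0, 0, 0], [0, 0, 0, 0, 0, 0], [0, 0, 0, 0, 0, 0]]])

```text
time: 14.1
tool_pos: [0.5596, 0.1505, 0.0587]
eef_rot: [-0.064, 0.998, -0.0, -0.001]
wrist_force: [-7.4, -0.6, 9.0]
grip_width: 0.0179
gripper_force: 30.0
```

Emit:
apply_moves(commands=[[[0, -1, -0.2, 0, 0, 0], [0, -2, 0, 0, 0, 0], [0, -2, 0, 0, 0, 0], [0, -2, 0, 0, 0, 0], [0, -1, 0, 0, 0, 0], [0, 0, 0, 0, 0, 0]]])

```text
time: 14.85
tool_pos: [0.5604, 0.1442, 0.0588]
eef_rot: [-0.064, 0.998, 0.001, -0.001]
wrist_force: [-6.2, 4.2, 7.5]
grip_width: 0.0181
gripper_force: 30.0
```

Emit:
apply_moves(commands=[[[0, -1.5, 0, 0, 0, 0], [0, -1.5, 0, 0, 0, 0], [0, -1.5, 0, 0, 0, 0], [0, -1.5, 0, 0, 0, 0], [0, 0, 0, 0, 0, 0]]])

```text
time: 15.48
tool_pos: [0.5612, 0.1387, 0.0588]
eef_rot: [-0.064, 0.998, 0.002, -0.001]
wrist_force: [-6.3, 5.7, 7.1]
grip_width: 0.0178
gripper_force: 30.0
```

Emit:
apply_moves(commands=[[[0, -1.5, -0.1, 0, 0, 0], [0, -1.5, 0, 0, 0, 0], [0, -1.5, 0, 0, 0, 0], [0, -1.5, 0, 0, 0, 0], [0, 0, 0, 0, 0, 0]]])

```text
time: 16.1
tool_pos: [0.5619, 0.1328, 0.0588]
eef_rot: [-0.064, 0.998, 0.002, -0.001]
wrist_force: [-7.9, 5.5, 6.9]
grip_width: 0.0181
gripper_force: 30.0
```

Emit:
apply_moves(commands=[[[0, -1, 0, 0, 0, 0], [0, -1, 0, 0, 0, 0], [0, -1, 0, 0, 0, 0], [0, 0, 0, 0, 0, 0]]])

```text
time: 16.6
tool_pos: [0.5623, 0.1299, 0.0588]
eef_rot: [-0.064, 0.998, 0.002, -0.001]
wrist_force: [-6.3, 6.2, 6.7]
grip_width: 0.0179
gripper_force: 30.0
```

```bash
python3 - <<'E'
from h import *
import pickle
s=r.observe();print(s['tool_pos'],s['wrist_force'],s['wrist_torque'])
c=cap('wrist');cv2.imwrite('pics/w4.png',cv2.resize(c['img'][0:290,180:500,::-1],None,fx=2,fy=2));pickle.dump(c,open('w4.pkl','wb'))
E
```

```text
[0.56227517 0.12987896 0.05880964] [-6.29677738  6.17990471  6.6641898 ] [1.15821806 1.21039872 0.31414294]
```

View pics/w4.png

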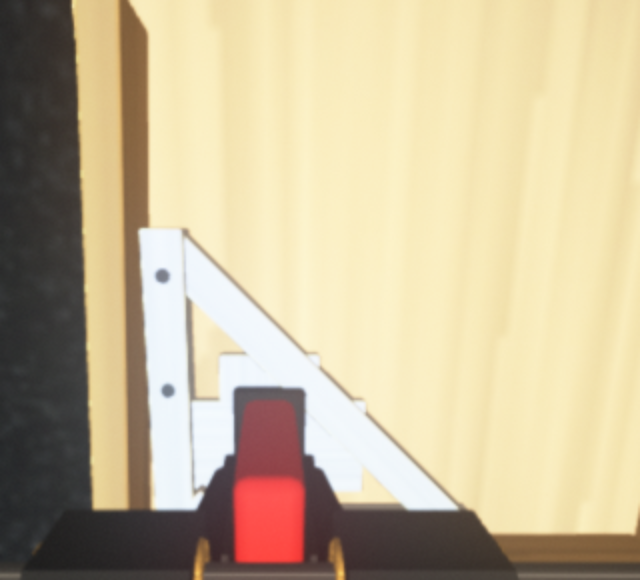

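The square's free end, at (140,230) in the crop, bears on the side. The gap still opens toward the corner near (155,505), so some lean remains.

Emit:
apply_moves(commands=[[[0, -0.7, 0, 0, 0, 0], [0, -0.7, 0, 0, 0, 0], [0, 0, 0, 0, 0, 0]]])

```text
time: 17.02
tool_pos: [0.5625, 0.1285, 0.0588]
eef_rot: [-0.064, 0.998, 0.002, -0.001]
wrist_force: [-5.8, 5.7, 7.5]
grip_width: 0.0179
gripper_force: 30.0
```

Emit:
apply_moves(commands=[[[0, -0.6, 0, 0, 0, 0], [0, -0.6, 0, 0, 0, 0], [0, 0, 0, 0, 0, 0]]])

```text
time: 17.4
tool_pos: [0.5626, 0.1274, 0.0588]
eef_rot: [-0.064, 0.998, 0.002, -0.001]
wrist_force: [-6.5, 5.8, 6.8]
grip_width: 0.0181
gripper_force: 30.0
```

```bash
cat > m.py <<'E'
from h import *
s=r.observe();F=s['wrist_force'];b=.124
B=np.array([[np.cos(b),np.sin(b)],[-np.sin(b),np.cos(b)]])
Rm=R.from_quat(s['eef_rot']).as_matrix()
print('t',s['time'],'Fbox',B@F[:2],'z',F[2],'pos box',B@s['tool_pos'][:2],'yaw',np.arctan2(-Rm[0,1],Rm[1,1]),'tilt',Rm[:2,2])
c=cap('wrist')
import pickle;pickle.dump(c,open('w5.pkl','wb'))
g=cv2.cvtColor(c['img'],cv2.COLOR_RGB2HSV).astype(int)
px=[]
for y in range(120,245,5):
    row=(g[y,230:300,1]<60)&(g[y,230:300,2]>140);px.append((230+np.argmax(row),y))
p=ray(c,px,.029)[:,:2];f=np.polyfit(p[:,0],p[:,1],1);k=abs(np.polyval(f,p[:,0])-p[:,1])<.001;f=np.polyfit(p[k,0],p[k,1],1)
print('sq yaw',np.arctan(f[0]),k.sum())
gr=cv2.cvtColor(c['img'],cv2.COLOR_RGB2GRAY).astype(float)
# side top inner edge: strongest bright->dark step left of the square
px=[]
for y in range(15,240,5):
    x0,x1=222,255
    d=np.diff(cv2.GaussianBlur(gr[y:y+1,x0:x1],(3,1),0)[0]);px.append((x0+np.argmin(d)+.5,y))
p=ray(c,px,.051)[:,:2];f=np.polyfit(p[:,0],p[:,1],1)
for _ in range(4):
    k=abs(np.polyval(f,p[:,0])-p[:,1])<.0015;f=np.polyfit(p[k,0],p[k,1],1)
print('side yaw',np.arctan(f[0]),k.sum(),len(px))
E
python3 m.py
```

```text
t 17.4 Fbox [-5.74715968  6.55649149] z 6.792344947363283 pos box [0.57404119 0.05678858] yaw 0.1274816498215808 tilt [-0.00301255  0.00341471]
sq yaw 0.1254491587842081 25
side yaw 0.09967090112648384 45 45
```

Emit:
apply_moves(commands=[[[0, -0.7, 0, 0, 0, 0], [0, -0.7, 0, 0, 0, 0], [0, 0, 0, 0, 0, 0]]])

```text
time: 17.82
tool_pos: [0.5628, 0.1259, 0.0588]
eef_rot: [-0.064, 0.998, 0.002, -0.001]
wrist_force: [-6.6, 6.0, 6.7]
grip_width: 0.0178
gripper_force: 30.0
```

Emit:
apply_moves(commands=[[[0, -0.5, 0, 0, 0, 0], [0, -0.5, 0, 0, 0, 0], [0, 0, 0, 0, 0, 0]]])

```text
time: 18.2
tool_pos: [0.5629, 0.125, 0.0588]
eef_rot: [-0.064, 0.998, 0.002, -0.001]
wrist_force: [-7.4, 6.5, 7.4]
grip_width: 0.0178
gripper_force: 30.0
```

```bash
python3 m.py
```

```text
t 18.2 Fbox [-6.54801773  7.39896144] z 7.389010271289844 pos box [0.57405027 0.05437836] yaw 0.12750384795072026 tilt [-0.00304298  0.00341259]
sq yaw 0.12456511972578481 25
side yaw 0.12090551020099803 45 45
```

Emit:
apply_moves(commands=[[[0, -0.4, -0.3, 0, 0, 0], [0, -0.4, 0, 0, 0, 0], [0, 0, 0, 0, 0, 0]]])

```text
time: 18.62
tool_pos: [0.563, 0.1242, 0.0588]
eef_rot: [-0.064, 0.998, 0.002, -0.001]
wrist_force: [-5.8, 6.0, 5.1]
grip_width: 0.0179
gripper_force: 30.0
```

Emit:
apply_moves(commands=[[[0, -0.4, 0, 0, 0, 0], [0, 0, 0, 0, 0, 0], [0, 0, 0, 0, 0, 0]]])

```text
time: 19.0
tool_pos: [0.563, 0.1242, 0.0588]
eef_rot: [-0.064, 0.998, 0.002, -0.001]
wrist_force: [-6.5, 7.9, 5.2]
grip_width: 0.0179
gripper_force: 30.0
```

```bash
python3 m.py
```

```text
t 19.0 Fbox [-5.48751438  8.68056438] z 5.187290741480409 pos box [0.57402855 0.05361214] yaw 0.12728804321634038 tilt [-0.00308363  0.00425857]
sq yaw 0.12667696711432525 25
side yaw 0.12825082484621136 45 45
```

Emit:
apply_moves(commands=[[[-0.4, -0.2, -0.15, 0, 0, 0], [-0.3, -0.2, 0, 0, 0, 0], [0, 0, 0, 0, 0, 0]]])

```text
time: 19.42
tool_pos: [0.5631, 0.1241, 0.0589]
eef_rot: [-0.064, 0.998, 0.002, -0.002]
wrist_force: [-7.7, 8.4, 7.2]
grip_width: 0.0179
gripper_force: 30.0
```

```bash
python3 m.py
```

```text
t 19.425 Fbox [-6.60543733  9.29511781] z 7.2292064064309836 pos box [0.5741385  0.05354601] yaw 0.12735820805595968 tilt [-0.00471122  0.00466628]
sq yaw 0.12904997220253245 25
side yaw 0.12851281649213583 45 45
```

Emit:
apply_moves(commands=[[[-0.4, -0.2, -0.2, 0, 0, 0], [0, 0, 0, 0, 0, 0], [0, 0, 0, 0, 0, 0], [0, 0, 0, 0, 0, 0], [0, 0, 0, 0, 0, 0], [0, 0, 0, 0, 0, 0], [0, 0, 0, 0, 0, 0], [0, 0, 0, 0, 0, 0]]])

```text
time: 20.48
tool_pos: [0.5632, 0.1241, 0.0589]
eef_rot: [-0.064, 0.998, 0.003, -0.003]
wrist_force: [-8.8, 8.9, 7.0]
grip_width: 0.0177
gripper_force: 30.0
```

```bash
python3 m.py|grep Fbox;python3 m.py|grep Fbox;python3 m.py
```

```text
t 20.475 Fbox [-7.60191785  9.86850868] z 6.975168622729588 pos box [0.57418335 0.05352286] yaw 0.1274032636694139 tilt [-0.0055814   0.00483924]
t 20.525 Fbox [-7.75433388  9.09629541] z 7.140501320453615 pos box [0.57414644 0.05353071] yaw 0.12735187635577763 tilt [-0.00563771  0.0048739 ]
t 20.575 Fbox [-7.19151097  9.84284476] z 7.271884887841979 pos box [0.57420065 0.05354299] yaw 0.12746312859188205 tilt [-0.00553644  0.00486251]
sq yaw 0.12932026130886362 25
side yaw 0.12946500143116266 45 45
```

Emit:
apply_moves(commands=[[[-0.3, -0.2, -0.2, 0, 0, 0], [-0.2, -0.1, -0.1, 0, 0, 0], [0, 0, 0, 0, 0, 0], [0, 0, 0, 0, 0, 0], [0, 0, 0, 0, 0, 0], [0, 0, 0, 0, 0, 0], [0, 0, 0, 0, 0, 0], [0, 0, 0, 0, 0, 0], [0, 0, 0, 0, 0, 0], [0, 0, 0, 0, 0, 0], [0, 0, 0, 0, 0, 0]]])

```text
time: 22.0
tool_pos: [0.5632, 0.1241, 0.059]
eef_rot: [-0.064, 0.998, 0.003, -0.003]
wrist_force: [-9.3, 8.3, 6.8]
grip_width: 0.0177
gripper_force: 30.0
```

```bash
python3 m.py|grep Fbox;python3 m.py
```

```text
t 22.0 Fbox [-8.24218281  9.37513309] z 6.803583421758982 pos box [0.57422184 0.05349215] yaw 0.127478017222678 tilt [-0.00672317  0.00518119]
t 22.05 Fbox [-7.69956254 10.08358879] z 7.040947765885718 pos box [0.57424241 0.05350306] yaw 0.12737582045253526 tilt [-0.00669756  0.00523468]
sq yaw 0.12946325744513437 25
side yaw 0.12883586206763717 45 45
```

Emit:
apply_moves(commands=[[[-0.3, 0, -0.3, 0, 0, 0], [-0.3, 0, -0.3, 0, 0, 0], [-0.2, 0, -0.2, 0, 0, 0], [0, 0, 0, 0, 0, 0], [0, 0, 0, 0, 0, 0], [0, 0, 0, 0, 0, 0], [0, 0, 0, 0, 0, 0], [0, 0, 0, 0, 0, 0], [0, 0, 0, 0, 0, 0], [0, 0, 0, 0, 0, 0], [0, 0, 0, 0, 0, 0], [0, 0, 0, 0, 0, 0]]])

```text
time: 23.6
tool_pos: [0.5633, 0.1241, 0.059]
eef_rot: [-0.064, 0.998, 0.003, -0.004]
wrist_force: [-10.1, 9.3, 6.0]
grip_width: 0.0183
gripper_force: 30.0
```

```bash
python3 m.py|grep Fbox;python3 m.py
```

```text
t 23.6 Fbox [-8.91419435 10.44843455] z 5.956497130014963 pos box [0.57427512 0.05345055] yaw 0.12743714196031386 tilt [-0.00841572  0.00499522]
t 23.65 Fbox [-8.50613834  9.8226356 ] z 6.1276265033410375 pos box [0.57429007 0.05344658] yaw 0.12741785900686722 tilt [-0.00837827  0.00497401]
sq yaw 0.12986044621842882 25
side yaw 0.12927479549216794 45 45
```

Emit:
apply_moves(commands=[[[0.6, 0.6, 0, 0, 0, 0], [0.8, 0.8, 0, 0, 0, 0], [1.6, 1.6, 0, 0, 0, 0], [3, 3, -0.5, 0, 0, 0], [4, 4, -1, 0, 0, 0], [5, 5, -1.5, 0, 0, 0], [0, 0, -10, 0, 0, 0], [0, 0, -25, 0, 0, 0], [0, 0, -25, 0, 0, 0], [0, 0, -25, 0, 0, 0], [0, 0, -25, 0, 0, 0], [0, 0, 0, 0, 0, 0], [0, 0, 0, 0, 0, 0]]])

```text
time: 25.32
tool_pos: [0.5496, 0.1341, 0.1729]
eef_rot: [-0.063, 0.998, -0.0, -0.0]
wrist_force: [0.5, 1.6, -2.4]
grip_width: 0.018
gripper_force: 30.0
```

```bash
python3 - <<'E'
from h import *
s=r.observe();print(s['tool_pos'],s['eef_rot'],s['wrist_force'])
c=cap('wrist');save(c,'w6.png')
import pickle;pickle.dump(c,open('w6.pkl','wb'))
E
```

```text
[0.54964699 0.13411343 0.17293944] [-6.34079263e-02  9.97987619e-01 -6.75490312e-05 -3.76596837e-04] [ 0.51891138  1.56931709 -2.37839831]
```

View pics/w6.png

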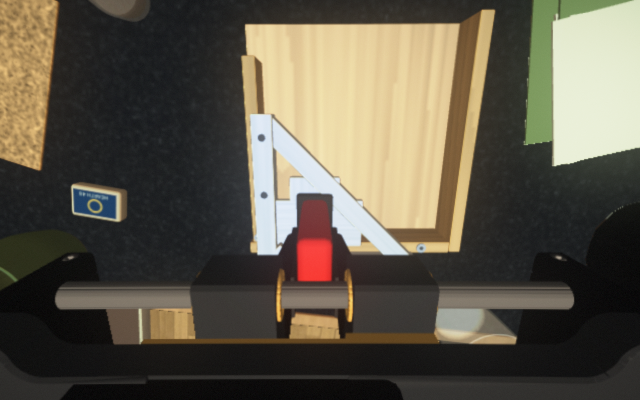

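The side now stands straight, running (244,57)–(255,250). The square is level in the grip and clear of the box.

Emit:
apply_moves(commands=[[[12.8, -36.7, 0, 0, 0, 0], [12.8, -36.7, 0, 0, 0, 0], [12.8, -36.7, 0, 0, 0, 0], [12.8, -36.7, 0, 0, 0, 0], [12.8, -36.7, 0, 0, 0, 0], [12.8, -36.7, 0, 0, 0, 0], [12.8, -36.7, 0, 0, 0, 0], [12.8, -36.7, 0, 0, 0, 0], [12.8, -36.7, 0, 0, 0, 0], [12.8, -36.7, 0, 0, 0, 0], [0, 0, 20, 0, 0, 7.1], [0, 0, 30, 0, 0, 7.1], [0, 0, 30, 0, 0, 7.1], [0, 0, 30, 0, 0, 0], [0, 0, 5, 0, 0, 0], [0, 0, 0, 0, 0, 0], [0, 0, 0, 0, 0, 0]]])

```text
time: 27.5
tool_pos: [0.4705, -0.2467, 0.0601]
eef_rot: [0.122, 0.993, -0.001, 0.001]
wrist_force: [0.2, -0.1, -2.4]
grip_width: 0.018
gripper_force: 30.0
```

```bash
python3 - <<'E'
from h import *
s=r.observe();print(s['tool_pos'],s['wrist_force'])
c=pickle=None
import pickle;c=pickle.load(open('w6.pkl','rb'))
p=ray(c,[(257.5,62),(263,112)],.051);d=p[0]-p[1];print(np.arctan2(-d[1],-d[0]))
E
```

```text
[ 0.47048995 -0.24665322  0.0600904 ] [ 0.18719503 -0.13628273 -2.44918575]
0.19171981402200802
```

Emit:
apply_moves(commands=[[[0, 0, 2, 0, 0, 0], [0, 0, 2, 0, 0, 0], [0, 0, 1.3, 0, 0, 0], [0, 0, 0.6, 0, 0, 0], [0, 0, 0, 0, 0, 0], [0, 0, 0, 0, 0, 0]]])

```text
time: 28.25
tool_pos: [0.4697, -0.2462, 0.0536]
eef_rot: [0.122, 0.993, -0.0, 0.0]
wrist_force: [-2.4, 1.6, 4.2]
grip_width: 0.0177
gripper_force: 30.0
```

Emit:
apply_moves(commands=[[[0, 0, 0.5, 0, 0, 0], [0, 0, 0, 0, 0, 0], [0, 0, 0, 0, 0, 0]]])

```text
time: 28.62
tool_pos: [0.4698, -0.2463, 0.0536]
eef_rot: [0.122, 0.993, -0.0, 0.0]
wrist_force: [-3.8, 2.6, 7.4]
grip_width: 0.0176
gripper_force: 30.0
```

On the mat. I'll release, rise and go back over the box to check the side.

Emit:
apply_moves(commands=[[[0, 0, -0.4, 0, 0, 0], [0, 0, 0, 0, 0, 0], [0, 0, 0, 0, 0, 0], [0, 0, 0, 0, 0, 0], [0, 0, 0, 0, 0, 0], [0, 0, 0, 0, 0, 0], [0, 0, 0, 0, 0, 0], [0, 0, 0, 0, 0, 0], [0, 0, -10, 0, 0, 0], [0, 0, -30, 0, 0, 0], [0, 0, -40, 0, 0, 0], [0, 0, -40, 0, 0, 0], [0, 0, -40, 0, 0, 0], [0, 0, -40, 0, 0, 0]]], claw=1)

```text
time: 30.38
tool_pos: [0.4695, -0.246, 0.2549]
eef_rot: [0.122, 0.993, -0.0, 0.001]
wrist_force: [0.2, -0.1, -0.4]
grip_width: 0.0954
gripper_force: 0.0
```

Emit:
apply_moves(commands=[[[12.6, 40, 0, 0, 0, 0], [12.6, 40, 0, 0, 0, 0], [12.6, 40, 0, 0, 0, 0], [12.6, 40, 0, 0, 0, 0], [12.6, 40, 0, 0, 0, 0], [12.6, 40, 0, 0, 0, 0], [12.6, 40, 0, 0, 0, 0], [12.6, 40, 0, 0, 0, 0], [12.6, 40, 0, 0, 0, 0], [12.6, 40, 0, 0, 0, 0], [0, 0, 0, 0, 0, 0], [0, 0, 0, 0, 0, 0]]])

```text
time: 31.88
tool_pos: [0.4442, 0.1723, 0.253]
eef_rot: [0.122, 0.993, -0.0, 0.0]
wrist_force: [1.0, -0.4, -0.6]
grip_width: 0.0953
gripper_force: 0.0
```

```bash
python3 - <<'E'
from h import *
import pickle
s=r.observe();print(s['tool_pos'],s['wrist_force'])
c=cap('wrist');cv2.imwrite('pics/w7.png',cv2.resize(c['img'][60:300,:430,::-1],(774,432)))
pickle.dump(c,open('w7.pkl','wb'))
E
```

```text
[0.4442435  0.17228594 0.25302666] [ 0.96283851 -0.4401705  -0.56960492]
```

View pics/w7.png

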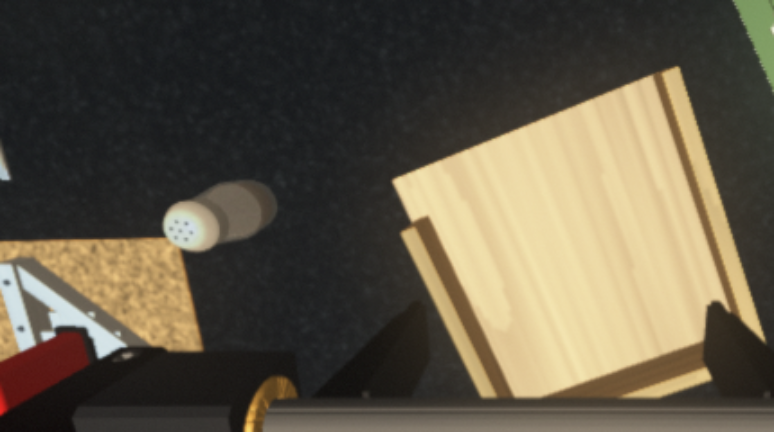

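The side now runs parallel to the base edge: its top inner edge is (414,226)–(495,395) in the crop, its outer edge (402,234)–(484,398). The square lies on the mat, clear of the gripper.

```bash
python3 - <<'E'
from h import *
import pickle
c=pickle.load(open('w7.pkl','rb'))
z=lambda p:np.array(p,float)/1.8+[0,60]
for q,h in(([(414,226),(495,395)],.051),([(402,234),(484,398)],.051),([(428,217),(513,395)],.009),([(657,75),(720,300)],.009),([(680,67),(764,340)],.051)):
    p=ray(c,z(q),h);d=p[1]-p[0];print(np.arctan2(d[1],d[0]))
a=cap('scene')
h=cv2.cvtColor(a['img'],cv2.COLOR_RGB2HSV)
m=((h[...,0]<8)|(h[...,0]>173))&(h[...,1]>170)&(h[...,2]>90);m[:,:390]=0;m[:,460:]=0
ys,xs=np.nonzero(m);print(len(xs),xs.mean(),ys.mean(),ray(a,[(xs.mean(),ys.mean())],.056))
print(job.sign_off())
E
```

```text
0.12442693552411195
0.1346730551926106
0.13118425438093498
0.0841720681970717
0.1212348535662902
470 414.01063829787233 255.59574468085106 [[ 0.47380955 -0.24503555  0.056     ]]
the job is handed in; nothing more can be done
None
```

I trued the side up and handed the job in at about 32 s; sign-off printed no verdict. The square was held about 4 s in the corner at an estimated 5–10 N on each panel (wrist readings less friction). By camera the side then stood within about 0.01 rad of square, and the square lay let go about 5 mm from the mat's centre.

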